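Isolate the lamp curing box and hold its lid open

ROBOT

A 6-joint arm with a two-finger parallel gripper is mounted at the origin on the work surface. World frame = base frame: x ahead of the robot, y to its left, z up, the work surface at z = 0. Lengths are in m, angles in rad, forces in N, time in s.
With the tool pointing down it reaches from about 0.3 to 0.875 m from the base axis. Payload 6.4 kg.
Tool frame: the origin (TCP) lies midway between the tips of the shut fingers; the grasp point (between the pads) lies 19 mm behind it; z points along the fingers, y is the line along which they close (so a half turn about z gives the same grasp; the last joint's range is limited). The gripper opens to 88 mm and grips with 3 to 60 N. Pads are 18 mm wide; open, the fingers measure 123 mm over their backs; the gripper's body (75 mm by 187 mm) begins 45 mm behind the grasp point.
Start: joints at [-1.417, 0.181, 1.607, -0, 1.354, -0.206], TCP at [0.202, -0.538, 0.239] pointing down, gripper open.
Joint ranges: [-2.99, 2.99], [-0.89, 2.07], [0.3, 2.58], [-1.14, 4.28], [0, 2.63], [-3.12, 3.12]. Speed limits (rad/s): [2.57, 2.57, 3.01, 3.14, 3.14, 3.14].

INTERFACE

Orientations are given as a unit quaternion [w, x, y, z].
In Python, from rig import * gives the robot as it stands.
- The arm moves only by the shell command python3 -m handwheel 'ROWS' [FORCE]. ROWS is JSON, a list of rows, each a list of 7 numbers: the shift along the world's x, y, z in m, then the turn, a rotation vector about the world's x, y, z in degrees, then the opening, from 0 (shut) to 1 (fully open). A call has 1 to 20 rows; each row is the pose to reach, as a shift and turn from the pose commanded when the call began; what a row does not reach only later rows make up. A row lasts 1/12 s, in which the tool goes at most 41.7 mm and 7.16 degrees, less where a joint would pass 70% of its speed; a pose out of reach is approached as far as the arm can. A call with a gripper value outside its range is refused whole. The fingers move at their own pace and stop on an object; FORCE is the grip in N (left out, the last holds). Time passes only in rows, so rows that repeat a pose let the fingers close. It gives the time, the measured TCP pose, the force, the opening and the grip force at its end, in the units of the state.
- get_obs(): the state, without advancing time (a new reading comes with each control period).
- capture(name): name is "scene" or "top"; returns a dict with "image" (420x560x3 uint8, red, green, blue), "camera_matrix" (3x3 intrinsics, pixels), "distortion" ([k1, k2, p1, p2, k3] as OpenCV has them; the pictures are not rectified), "R" (3x3) and "t" (3): a world point X has camera coordinates R X + t. Camera axes: x right, y down, z forward; pixel columns grow to the right and rows downward; lengths in m; the calibration is good to about 2 mm. A picture is of the moment at which its call begins. There is no depth.
- hand_in(): hands the job in; it is judged then, once.
The state is a dict: "time": time; "q": joint angles; "qvel": joint speeds; "joint_torque": joint torques, N m; "tcp_pos": TCP position; "ee_rot": TCP orientation; "ft_force": force on the tool from outside, world axes, zero at the start; "moment": the same for the moment, N m; "grip_width": opening from 0.0 (shut) to 1.0 (fully open); "finger_force": force on a finger pad.
Only numpy, scipy, OpenCV 4.12 (cv2) and the standard library are available. Lean on these libraries where they do the work, as an engineer would, in place of code of your own. Each camera call takes 0.05 s, during which the arm holds its last target. There are 200 camera calls.

TASK

First switch the lamp curing box off by turning the handle of its rotary isolator anticlockwise (seen from above) all the way to its off stop; the lid must stay shut until the power is off. Then lift the lid by the steel bar on its front edge and hold it open at 60 degrees from closed so that the finish samples inside can be inspected, never letting it fall. Finish while still holding the lid steady there (it drops if released), and leave everything else on the bench where it is.

Things in the scene. Friction and masses are not known exactly. Their poses are not given: they have to be found in the camera images.
- curebox: the curing box, fixed to the bench: an open grey sheet-steel box 200 mm deep (its x) by 260 mm wide (its y) by 85 mm high, with a 12 mm thick hinged lid on top. Origin at the centre of its underside; its -x side is its front and has the lid's bar; z up. It stands on the left or the right half of the bench, turned by up to 0.35 rad either way
- lid (a joint): opening angle of the lid in rad: 0 shut (as it starts), 1.047 is 60 degrees, stop at 1.75. The hinge runs along the top of the box's far (+x) side, parallel to the box's y; the front edge and its bar rise and swing back toward the hinge as the value grows. The lid weighs 0.45 to 0.8 kg, turns freely and falls shut if released; about 5 N at the bar lifts it
- lid_bar (a point): middle of the lid's bar handle, on its centre line; it moves with the lid (axes the box's when shut). Round steel bar, 14 mm diameter, parallel to the box's y, 130 mm long between end posts, 45 mm in front of the lid's front edge, free all round. Shut: 245 mm ahead of the hinge line, 6 mm above it, 91 mm above the bench. It can roll between gripping fingers as the lid swings
- lid_hinge (a point): middle of the lid's hinge line, fixed on the box, 100 mm behind the box's origin and 85 mm above the bench; axes those of the box (y along the hinge)
- isolator_base: the rotary isolator's enclosure, fixed to the bench, lying face up: grey plastic, 110 mm (x) by 100 mm (y) by 60 mm high. Origin at the centre of its underside, -x its front, z up. It stands on the half of the bench without the curing box, turned by up to 0.35 rad either way
- isolator (a joint): handle angle in rad: 0 off (stop), 1.05 on (stop); starts on; grows clockwise seen from above. It is stiff (about 0.08 N m) and stays where it is left. Handle: black upright bar 74 x 16 mm with a white line at its pointer end. Off: bar along the enclosure's x, pointer to the front (-x); on: 60 degrees clockwise from that
- isolator_grip (a point): point on the vertical turning axis of the isolator's handle, in the middle of its 16 mm thickness, 92 mm above the bench: a good height to grip. The handle bar reaches from 68 to 105 mm above the bench; below it is a disc 42 mm across. Fixed to the enclosure, with its axes: it does not turn with the handle
- wax_tin: bystander, to be left alone: low round steel tin, 72 mm across, 45 mm high, standing behind the isolator; origin at its underside centre
- brush: bystander, to be left alone: flat brush, 160 mm long, lying in front of the isolator; origin at its underside
- sanding_block: bystander, to be left alone: cork block 60 x 100 x 35 mm, lying behind the curing box; origin at its underside centre
- tape_roll: bystander, to be left alone: paper tape roll, 100 mm outside diameter, 25 mm high, lying flat on the left of the bench; origin at its underside centre
- spray_can: bystander, to be left alone: upright aluminium can with a white cap, 60 mm across, 170 mm high, on the right of the bench; origin at its underside centre
- putty_knife: bystander, to be left alone: putty knife, 190 mm long, lying front right; origin at its underside
- sample_panel: bystander, to be left alone: dark wooden sample panel 90 x 120 x 12 mm lying flat, front left; origin at its underside centre
Mind the look-alikes: they are no part of the job. There is more than one size of the isolator_base; the one meant has the size given above.

How it is judged:
On the way:
1. the isolator is turned off while the lid is still shut (value of joint isolator below 0.12 rad and value of joint lid below 0.1 rad), for 0.2 s.
At the end, for the whole second after the job is handed in: The lid stands still (under 0.1 rad/s) at 60 degrees within 6 degrees (joint lid between 0.942 and 1.152 rad), held by the fingers (more than 0.3 N on the lid) with no loose thing touching it; the isolator is within 0.12 rad of off, and every bystander lies within 40 mm of where it started (value of joint lid between 0.942 and 1.152 rad and velocity of joint lid between -0.1 and 0.1 rad/s and contact force between lid and the fingers above 0.3 N and value of joint isolator below 0.12 rad and contact force between lid and wax_tin below 0.1 N and contact force between lid and brush below 0.1 N and contact force between lid and sanding_block below 0.1 N and contact force between lid and tape_roll below 0.1 N and contact force between lid and spray_can below 0.1 N and contact force between lid and putty_knife below 0.1 N and contact force between lid and sample_panel below 0.1 N and distance of each of wax_tin, brush, sanding_block, tape_roll, spray_can, putty_knife, sample_panel from where it was at the start of the episode below 0.04 m); the arm keeps its last pose, push and grip.
It fails at once if the lid is lifted while the isolator is not off (value of joint lid above 0.1 rad and value of joint isolator above 0.3 rad).
It fails at once if the lid is let fall (closing faster than 1.5 rad/s) (velocity of joint lid below -1.5 rad/s).
It fails at once if a bystander is moved by more than 40 mm (distance of any of wax_tin, brush, sanding_block, tape_roll, spray_can, putty_knife, sample_panel from where it was at the start of the episode above 0.04 m).
It also fails if it takes over 59 s, if anything falls off the work surface, if the arm or the gripper's body presses on something with over 40 N, if the wrist force passes 120 N, or if a joint passes its speed limit or range.

## Working session

There is one attempt and no reset: what is moved stays moved. The work goes in short steps, Python scripts to look and compute and a shell command to move; the robot and the scene stay as the last step left them, time stands still between calls to the robot, and variables do not carry over. Pictures are saved under pics/ and viewed, at most 10 in all, crops included, and the job is handed in when it is done.

```bash
mkdir -p pics; ls; python3 - <<'E'
from rig import *
import cv2
for n in("scene","top"):
    c=capture(n); cv2.imwrite(f"pics/{n}0.png",c["image"][:,:,::-1]); print(n,c["camera_matrix"],c["distortion"],c["R"],c["t"])
o=get_obs();print(o)
E
```

```text
pics
scene [[441.42191033   0.         280.83679389]
 [  0.         441.42191033 206.35412625]
 [  0.           0.           1.        ]] [0.01066804 0.         0.         0.         0.        ] [[-0.34258928  0.939423   -0.01081743]
 [ 0.69771727  0.24669946 -0.67255482]
 [-0.62914481 -0.23795758 -0.73996824]] [ 0.20976409 -0.28168659  2.02075712]
top [[421.31291378   0.         275.01951471]
 [  0.         421.31291378 211.23322272]
 [  0.           0.           1.        ]] [-0.07183338  0.          0.          0.          0.        ] [[-0.00919145 -0.99988235 -0.01228051]
 [-0.98580202  0.01111978 -0.1675432 ]
 [ 0.16766004  0.01056619 -0.98578825]] [-0.03611485  0.51909189  1.53594975]
{'time': 0.1, 'q': array([-1.41728652e+00,  1.81441062e-01,  1.60786518e+00, -6.90642395e-06,
        1.35379645e+00, -2.06324784e-01]), 'qvel': array([ 0.00081749, -0.00142561, -0.00164321, -0.00108422, -0.00106341,
        0.00080972]), 'joint_torque': array([ 1.46718099e-03, -4.34819126e+01, -3.42694652e+01,  7.05314660e-02,
        3.41011095e-02, -3.89753825e-05]), 'tcp_pos': array([ 0.20239769, -0.53770836,  0.23793537]), 'ee_rot': array([-7.54841643e-04,  9.83858082e-01,  1.78948887e-01,  1.65652675e-05]), 'ft_force': array([-0.03404378, -0.75759613,  0.2622301 ]), 'moment': array([-0.00528883,  0.00995214, -0.06501472]), 'finger_force': 0.0, 'grip_width': 1.0018474578255656}
```

View pics/scene0.png

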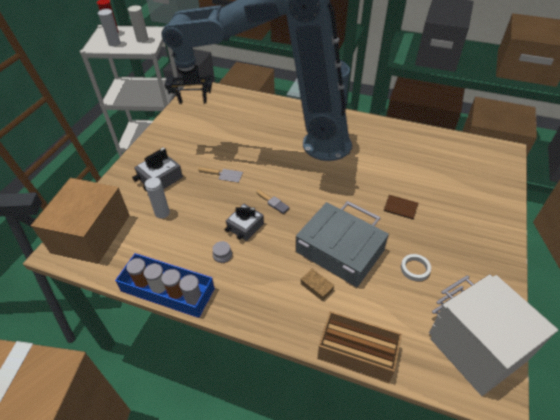

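View pics/top0.png

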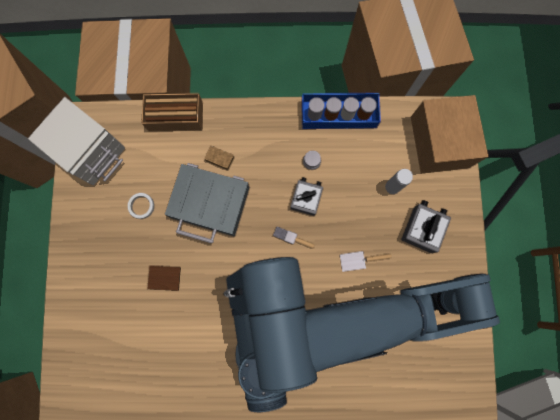

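The top view shows the curing box at about (207,200) with its bar at (196,238). The target isolator is at (306,197), between the tin at (312,160) and the brush at (290,237). The larger isolator at (428,227) is the look-alike. I'll enlarge both targets.

```bash
python3 - <<'E'
import cv2,numpy as np
a=cv2.imread("pics/top0.png")
b=cv2.resize(a[160:250,160:250],None,fx=6,fy=6,interpolation=cv2.INTER_CUBIC)
c=cv2.resize(a[172:222,280:330],None,fx=5,fy=5,interpolation=cv2.INTER_CUBIC)
s=cv2.imread("pics/scene0.png")
d=cv2.resize(s[197:247,220:270],None,fx=5,fy=5,interpolation=cv2.INTER_CUBIC)
r=np.zeros((540,250,3),np.uint8); r[:250]=c; r[290:]=d
cv2.imwrite("pics/crop.png",np.hstack([b,r]))
E
```

```text
(no output)
```

View pics/crop.png

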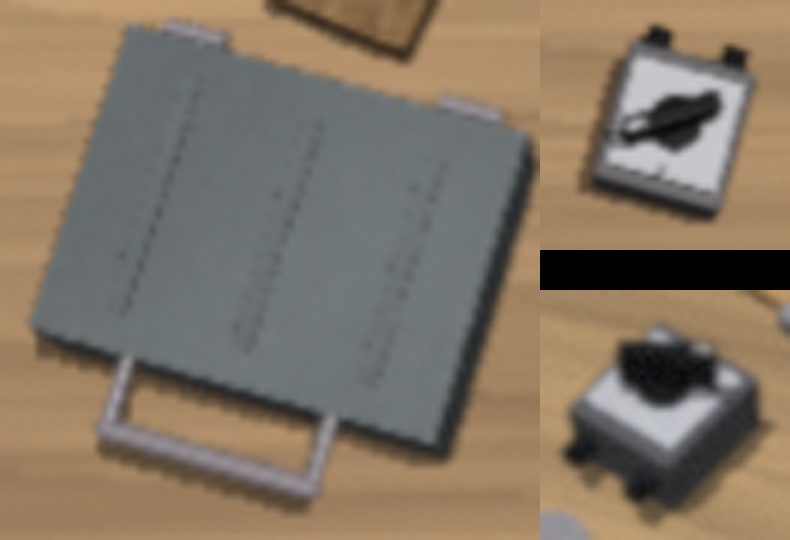

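The crop shows the lid's four corners, the bar from (103,430) to (313,490), and the handle with its white pointer end at lower left. Now I'll convert these pixels to world positions.

```bash
cat > h.py <<'E'
from rig import *
import cv2,numpy as np
def ray(c,uv,z):
    uv=np.array(uv,float).reshape(-1,1,2)
    n=cv2.undistortPoints(uv,c["camera_matrix"],c["distortion"])[:,0]
    R,t=np.array(c["R"]),np.array(c["t"]); C=-R.T@t
    d=np.c_[n,np.ones(len(n))]@R
    return C+d*((z-C[2])/d[:,2])[:,None]
def proj(c,X):
    return cv2.projectPoints(np.array(X,float).reshape(-1,3),cv2.Rodrigues(np.array(c["R"]))[0],np.array(c["t"]),c["camera_matrix"],c["distortion"])[0][:,0]
E
python3 - <<'E'
from h import *
c=capture("top");print("cam",-c["R"].T@c["t"])
f=lambda p,o,k:np.array(o)+(np.array(p)+.5)/k-.5
L=ray(c,f([(128,27),(528,135),(440,455),(35,328)],(160,160),6),.097)
print(L,L.mean(0)); 
for i,j in((0,1),(3,2),(3,0),(2,1)): d=L[j]-L[i];print(np.linalg.norm(d),np.degrees(np.arctan2(d[1],d[0])))
B=ray(c,f([(107,431),(313,490)],(160,160),6),.091);d=B[1]-B[0];print("bar",B,B.mean(0),np.linalg.norm(d),np.degrees(np.arctan2(d[1],d[0])))
I=ray(c,f([(95,42),(212,74),(178,190),(62,163)],(280,172),5),.06);print("iso",I,I.mean(0))
for i,j in((0,1),(3,2),(3,0),(2,1)): d=I[j]-I[i];print(np.linalg.norm(d),np.degrees(np.arctan2(d[1],d[0])))
H=ray(c,f([(80,132),(178,103)],(280,172),5),.105);d=H[1]-H[0];print("han",H,H.mean(0),np.linalg.norm(d),np.degrees(np.arctan2(d[1],d[0])))
s=capture("scene"); print("scene bar",ray(s,[(345,207),(379,219)],.091))
E
```

```text
cam [ 0.25387249 -0.05811192  1.60064801]
[[0.69137965 0.30627798 0.097     ]
 [0.61922155 0.05767012 0.097     ]
 [0.42317528 0.11010393 0.097     ]
 [0.50296041 0.35769225 0.097     ]] [0.55918422 0.20793607 0.097     ]
0.25886803754729953 -106.18530011134517
0.26012621231672156 -107.86149343373268
0.19530805951343444 -15.262818037827525
0.2029370530064795 -14.97364677865064
bar [[0.44030275 0.31310342 0.091     ]
 [0.40344046 0.18717629 0.091     ]] [0.4218716  0.25013986 0.091     ] 0.13121154726463324 -106.31618900582407
iso [[ 0.63390861 -0.1312747   0.06      ]
 [ 0.60827433 -0.21846245  0.06      ]
 [ 0.52036582 -0.19072522  0.06      ]
 [ 0.54171751 -0.10498835  0.06      ]] [ 0.57606657 -0.16136268  0.06      ]
0.0908780541606044 -106.38398981872201
0.08835556363288195 -103.98432877607657
0.09586537968940624 -15.9143816660118
0.09218059019269997 -17.511726631975737
han [[ 0.5559855  -0.11701211  0.105     ]
 [ 0.57663588 -0.18848524  0.105     ]] [ 0.56631069 -0.15274868  0.105     ] 0.07439654926932722 -73.88467065721976
scene bar [[0.42854624 0.18760796 0.091     ]
 [0.44459357 0.31797679 0.091     ]]
```

```bash
python3 -m handwheel '[[0.364,0.385,-0.038,0,0,85,1],[0.364,0.385,-0.038,0,0,85,1],[0.364,0.385,-0.038,0,0,85,1],[0.364,0.385,-0.038,0,0,85,1],[0.364,0.385,-0.038,0,0,85,1],[0.364,0.385,-0.038,0,0,85,1],[0.364,0.385,-0.038,0,0,85,1],[0.364,0.385,-0.038,0,0,85,1],[0.364,0.385,-0.038,0,0,85,1],[0.364,0.385,-0.038,0,0,85,1],[0.364,0.385,-0.038,0,0,85,1],[0.364,0.385,-0.038,0,0,85,1],[0.364,0.385,-0.038,0,0,85,1],[0.364,0.385,-0.038,0,0,85,1],[0.364,0.385,-0.038,0,0,85,1],[0.364,0.385,-0.038,0,0,85,1],[0.364,0.385,-0.038,0,0,85,1],[0.364,0.385,-0.038,0,0,85,1]]' 15
python3 - <<'E'
from h import *
o=get_obs();print(o["q"],o["ee_rot"])
s=capture("scene")
p=proj(s,[(.556,-.117,.105),(.5766,-.1885,.105),(.566,-.153,.092)]);print(p,(p-[220,197]+.5)*5-.5)
k=cv2.resize(s["image"][150:280,180:310,::-1],None,fx=4.5,fy=4.5,interpolation=cv2.INTER_CUBIC);cv2.imwrite("pics/s1.png",k)
E
```

```text
time: 1.7
tcp_pos: [0.5658, -0.1543, 0.2008]
ee_rot: [0.0, 0.605, 0.796, -0.0]
ft_force: [0.9, -0.2, 0.2]
grip_width: 1.0
finger_force: 0.0
[-4.68429110e-01  2.41413896e-01  1.61408933e+00 -1.70613386e-04
  1.28600853e+00 -7.38927447e-01] [ 5.45820637e-05  6.05285934e-01  7.96008122e-01 -7.32129725e-05]
[[255.8487901  208.19550403]
 [235.74573294 207.30383607]
 [245.99941705 210.03101445]] [[181.24395051  57.97752016]
 [ 80.72866469  53.51918034]
 [131.99708526  67.15507225]]
```

View pics/s1.png

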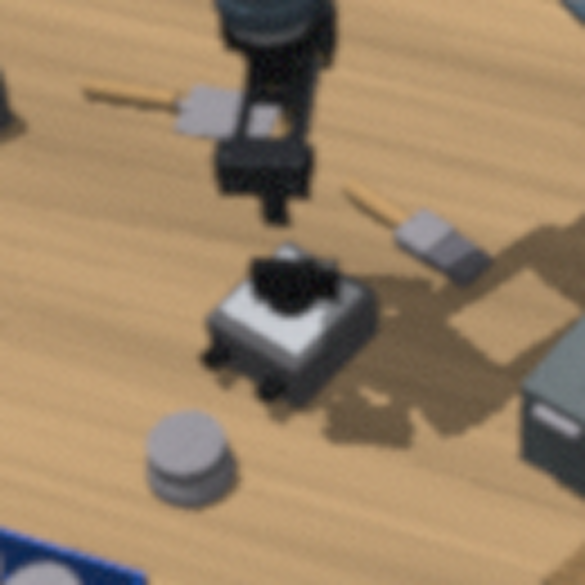

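The handle in the scene crop spans columns 235.6 to 255.6, which matches the prediction of 235.7 to 255.8. Descending to grip.

```bash
python3 -m handwheel '[[0,0.001,-0.03,0,0,0.5,0.7],[0,0.001,-0.06,0,0,0.5,0.7],[0,0.001,-0.09,0,0,0.5,0.7],[0,0.001,-0.11,0,0,0.5,0.7],[0,0.001,-0.127,0,0,0.5,0.7],[0,0.001,-0.127,0,0,0.5,0.7],[0,0.001,-0.127,0,0,0.5,0],[0,0.001,-0.127,0,0,0.5,0],[0,0.001,-0.127,0,0,0.5,0],[0,0.001,-0.127,0,0,0.5,0],[0,0.001,-0.127,0,0,0.5,0],[0,0.001,-0.127,0,0,0.5,0],[0,0.001,-0.127,0,0,0.5,0],[0,0.001,-0.127,0,0,0.5,0],[0,0.001,-0.127,0,0,0.5,0],[0,0.001,-0.127,0,0,0.5,0]]' 25
```

```text
time: 3.08
tcp_pos: [0.5695, -0.1516, 0.0745]
ee_rot: [0.003, 0.601, 0.799, 0.002]
ft_force: [12.1, 2.7, -4.7]
grip_width: 0.174
finger_force: 25.0
```

```bash
python3 -m handwheel '[[0.003,0.001,0,0,0,0,0],[0.005,0.001,0,0,0,0,0],[0.005,0.001,0,0,0,5,0],[0.005,0.001,0,0,0,10,0],[0.005,0.001,0,0,0,15,0],[0.005,0.001,0,0,0,20,0],[0.005,0.001,0,0,0,25,0],[0.005,0.001,0,0,0,30,0],[0.005,0.001,0,0,0,30,0]]' 25
```

```text
time: 3.83
tcp_pos: [0.5662, -0.1536, 0.0743]
ee_rot: [-0.005, 0.371, 0.928, -0.003]
ft_force: [-25.3, -9.0, 20.2]
grip_width: 0.178
finger_force: 25.0
```

```bash
python3 -m handwheel '[[-0.003,-0.001,0.001,0,0,0,0],[-0.005,-0.002,0.002,0,0,0,0],[-0.005,-0.002,0.002,0,0,5,0],[-0.005,-0.002,0.002,0,0,10,0],[-0.005,-0.002,0.002,0,0,15,0],[-0.005,-0.002,0.002,0,0,15,0]]' 25
```

```text
time: 4.33
tcp_pos: [0.5647, -0.1554, 0.0745]
ee_rot: [-0.001, 0.247, 0.969, -0.002]
ft_force: [-4.3, -11.4, -6.5]
grip_width: 0.179
finger_force: 25.0
```

```bash
python3 -m handwheel '[[0,-0.002,0,0,0,4,0],[-0.001,-0.003,0,0,0,8,0],[-0.001,-0.003,0,0,0,12,0],[-0.001,-0.003,0,0,0,15,0],[-0.001,-0.003,0,0,0,18,0],[-0.001,-0.003,0,0,0,18,0],[-0.001,-0.003,0,0,0,18,0]]' 25
python3 -c "
from h import *
print(get_obs()['moment'])"
```

```text
time: 4.92
tcp_pos: [0.5636, -0.1569, 0.0746]
ee_rot: [-0.002, 0.095, 0.995, -0.0]
ft_force: [-4.2, -6.6, -3.5]
grip_width: 0.193
finger_force: 26.1
[-0.89497915  0.694482   -0.54384354]
```

```bash
python3 -m handwheel '[[0,0,0,0,0,0,0.6],[0,0,0,0,0,0,0.6],[0,0,0,0,0,0,0.6],[0,0,0,0,0,0,0.6],[0,0,0.04,0,0,0,0.6],[0,0,0.08,0,0,0,0.6],[0,0,0.12,0,0,0,0.6],[-0.04,0,0.14,0,0,0,0.6],[-0.08,0,0.14,0,0,0,0.6],[-0.12,0.02,0.14,0,0,0,0.6],[-0.16,0.06,0.14,0,0,0,0.6],[-0.16,0.10,0.14,0,0,0,0.6],[-0.16,0.14,0.14,0,0,0,0.6],[-0.16,0.14,0.14,0,0,0,0.6]]' 25
python3 - <<'E'
from h import *
c=capture("top");s=capture("scene")
a=cv2.resize(c["image"][155:255,270:340,::-1],None,fx=5,fy=5,interpolation=cv2.INTER_CUBIC)
b=cv2.resize(s["image"][180:280,200:270,::-1],None,fx=5,fy=5,interpolation=cv2.INTER_CUBIC)
cv2.imwrite("pics/iso2.png",np.hstack([a,b]))
o=get_obs();print(o["q"],o["tcp_pos"],o["ee_rot"])
E
```

```text
time: 6.08
tcp_pos: [0.4041, -0.0121, 0.2161]
ee_rot: [0.001, 0.094, 0.996, 0.001]
ft_force: [0.5, -0.2, -0.7]
grip_width: 0.599
finger_force: 0.0
[-3.29925462e-01 -2.01430896e-01  2.03244960e+00  4.38467721e-04
  1.30901249e+00 -1.71503049e+00] [ 0.40527528 -0.01412811  0.21626661] [8.08635437e-04 9.27686113e-02 9.95687366e-01 2.25183789e-05]
```

View pics/iso2.png

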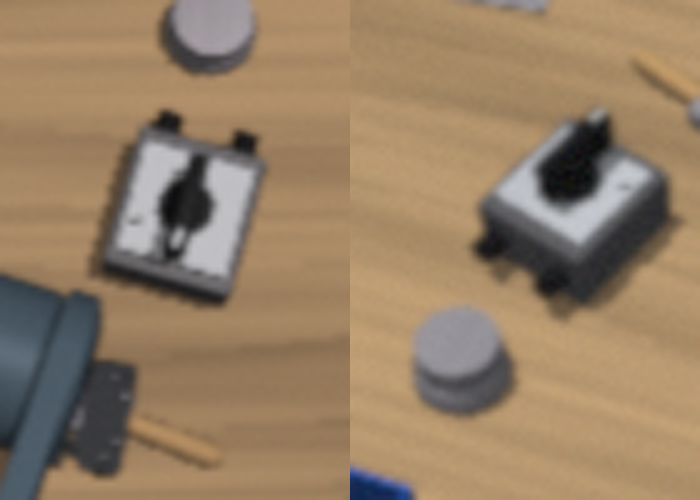

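The handle runs from (200,160) to (172,258), parallel to the enclosure's side edges, with the white pointer to the front, so the isolator is off. The tin and brush haven't moved. Next is the bar.

```bash
python3 -m handwheel '[[0.016,0.263,-0.01,0,0,-95,0.4],[0.016,0.263,-0.01,0,0,-95,0.4],[0.016,0.263,-0.01,0,0,-95,0.4],[0.016,0.263,-0.01,0,0,-95,0.4],[0.016,0.263,-0.01,0,0,-95,0.4],[0.016,0.263,-0.01,0,0,-95,0.4],[0.016,0.263,-0.01,0,0,-95,0.4],[0.016,0.263,-0.01,0,0,-95,0.4],[0.016,0.263,-0.01,0,0,-95,0.4],[0.016,0.263,-0.01,0,0,-95,0.4],[0.016,0.263,-0.01,0,0,-95,0.4],[0.016,0.263,-0.01,0,0,-95,0.4],[0.016,0.263,-0.01,0,0,-95,0.4],[0.016,0.263,-0.01,0,0,-95,0.4],[0.016,0.263,-0.01,0,0,-95,0.4],[0.016,0.263,-0.01,0,0,-95,0.4],[0.016,0.263,-0.01,0,0,-95,0.4]]' 20
python3 - <<'E'
from h import *
o=get_obs();print(o["q"],o["tcp_pos"],o["ee_rot"],np.degrees(2*np.arctan2(o["ee_rot"][2],o["ee_rot"][1]))-90)
E
```

```text
time: 7.6
tcp_pos: [0.4223, 0.2462, 0.2057]
ee_rot: [0.0, 0.798, 0.603, 0.0]
ft_force: [0.3, 0.6, -0.5]
grip_width: 0.405
finger_force: 0.0
[ 2.84593975e-01  1.91492442e-02  1.85289100e+00 -2.15184301e-04
  1.26933438e+00  5.60326628e-01] [0.42228143 0.24620233 0.20573946] [1.34753401e-04 7.97555798e-01 6.03245163e-01 6.54372493e-05] -15.794657824755234
```

```bash
python3 -m handwheel '[[-0.001,0.003,-0.03,0,0,0,0.4],[-0.001,0.003,-0.06,0,0,0,0.4],[-0.001,0.003,-0.09,0,0,0,0.4],[-0.001,0.003,-0.11,0,0,0,0.4],[-0.001,0.003,-0.125,0,0,0,0.4],[-0.001,0.003,-0.134,0,0,0,0.4],[-0.001,0.003,-0.134,0,0,0,0.4],[-0.001,0.003,-0.134,0,0,0,0.25],[-0.001,0.003,-0.134,0,0,0,0],[-0.001,0.003,-0.134,0,0,0,0],[-0.001,0.003,-0.134,0,0,0,0],[-0.001,0.003,-0.134,0,0,0,0],[-0.001,0.003,-0.134,0,0,0,0],[-0.001,0.003,-0.134,0,0,0,0],[-0.001,0.003,-0.134,0,0,0,0]]' 20
```

```text
time: 8.85
tcp_pos: [0.4231, 0.2498, 0.0733]
ee_rot: [0.002, 0.798, 0.603, 0.002]
ft_force: [5.9, -1.8, -2.9]
grip_width: 0.146
finger_force: 20.0
```

```bash
python3 -m handwheel '[[0.002,0,0.010,0,0,0,0],[0.003,0,0.021,0,0,0,0],[0.005,-0.0005,0.032,0,0,0,0],[0.0065,-0.001,0.042,0,0,0,0],[0.009,-0.002,0.053,0,0,0,0],[0.0115,-0.003,0.063,0,0,0,0],[0.0145,-0.004,0.073,0,0,0,0],[0.018,-0.005,0.083,0,0,0,0],[0.022,-0.006,0.093,0,0,0,0],[0.0265,-0.007,0.103,0,0,0,0],[0.031,-0.0085,0.113,0,0,0,0],[0.036,-0.010,0.122,0,0,0,0],[0.036,-0.010,0.122,0,0,0,0],[0.036,-0.010,0.122,0,0,0,0]]' 20
```

```text
time: 10.02
tcp_pos: [0.4594, 0.2389, 0.1949]
ee_rot: [0.002, 0.798, 0.602, 0.002]
ft_force: [14.5, -3.5, -11.6]
grip_width: 0.14
finger_force: 20.7
```

```bash
python3 -m handwheel '[[0.004,0,0.002,0,0,0,0],[0.009,-0.0015,0.0095,0,0,0,0],[0.0145,-0.003,0.017,0,0,0,0],[0.021,-0.005,0.0255,0,0,0,0],[0.0275,-0.007,0.034,0,0,0,0],[0.035,-0.009,0.0415,0,0,0,0],[0.042,-0.011,0.049,0,0,0,0],[0.05,-0.013,0.056,0,0,0,0],[0.0575,-0.0155,0.063,0,0,0,0],[0.066,-0.018,0.0695,0,0,0,0],[0.074,-0.020,0.076,0,0,0,0],[0.083,-0.0225,0.0815,0,0,0,0],[0.0915,-0.025,0.087,0,0,0,0],[0.0915,-0.025,0.087,0,0,0,0],[0.0915,-0.025,0.087,0,0,0,0],[0.0915,-0.025,0.087,0,0,0,0]]' 20
python3 - <<'E'
from h import *
s=capture("scene");c=capture("top")
a=s["image"][130:300,250:450,::-1]; b=c["image"][130:300,130:330,::-1]
cv2.imwrite("pics/lid.png",cv2.resize(np.hstack([a,b]),None,fx=2,fy=2,interpolation=cv2.INTER_CUBIC))
o=get_obs();print(o["tcp_pos"],o["ft_force"],o["finger_force"],o["qvel"].round(4))
# angle from height of bar (grasp 19 mm above tcp)
z=o["tcp_pos"][2]+.019-.085;r=.2451;print("theta",np.degrees(np.arcsin(z/r)-np.arctan2(.006,.245)), np.degrees(np.arccos((.245-np.linalg.norm(o["tcp_pos"][:2]-[.4235,.249]))/r)))
E
```

```text
time: 11.35
tcp_pos: [0.5476, 0.2129, 0.2779]
ee_rot: [-0.0, 0.798, 0.602, -0.003]
ft_force: [6.8, -7.3, -19.1]
grip_width: 0.128
finger_force: 21.2
[0.54745296 0.21289992 0.27780282] [  6.68866333  -7.16164943 -19.16790494] 21.253108978271484 [-0.0002 -0.0011 -0.0001 -0.0027  0.0006 -0.0019]
theta 58.382744755280115 61.78012109445813
```

View pics/lid.png

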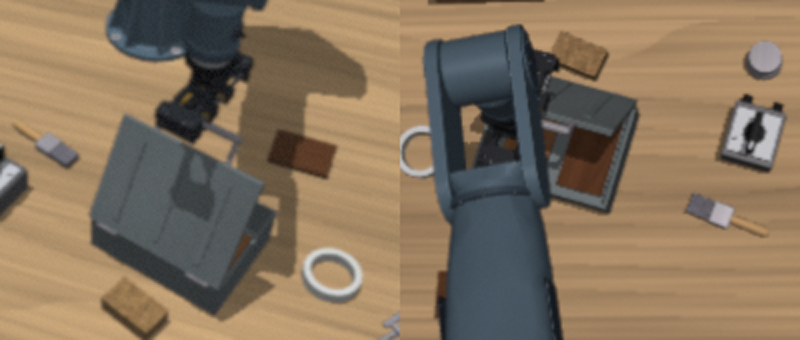

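```bash
python3 - <<'E'
from h import *
s=capture("scene")
y=np.radians(-16.1);ex=np.array([np.cos(y),np.sin(y),0]);ey=np.array([-np.sin(y),np.cos(y),0]);ez=np.array([0,0,1])
h=np.array([.4235,.249,.085])+.245*ex
for h0 in(h,np.array([.655,.180,.085])):
  for th in(50,54,57,60,63,66):
    t=np.radians(th);c,n=np.cos(t),np.sin(t)
    P=[h0+ex*(-.2*c+.012*n)+ez*(.2*n+.012*c)+ey*k for k in(-.13,.13)]
    print(th,((proj(s,P)+.5-[250,130])*2-.5).round(0).tolist())
E
```

```text
50 [[131.0, 112.0], [269.0, 179.0]]
54 [[128.0, 112.0], [267.0, 181.0]]
57 [[125.0, 113.0], [265.0, 182.0]]
60 [[122.0, 114.0], [262.0, 184.0]]
63 [[119.0, 116.0], [260.0, 186.0]]
66 [[116.0, 117.0], [257.0, 188.0]]
50 [[131.0, 110.0], [269.0, 178.0]]
54 [[128.0, 111.0], [267.0, 179.0]]
57 [[125.0, 111.0], [265.0, 180.0]]
60 [[122.0, 112.0], [262.0, 182.0]]
63 [[119.0, 114.0], [260.0, 184.0]]
66 [[116.0, 116.0], [257.0, 186.0]]
```

The lid's front corners at crop (127,115) and (262,182) match about 58°. I'll nudge it up about 1.5° and relieve the radial load.

```bash
python3 -m handwheel '[[0.002,-0.0005,0,0,0,0,0],[0.004,-0.001,0,0,0,0,0],[0.006,-0.0015,0,0,0,0,0],[0.007,-0.002,0,0,0,0,0],[0.007,-0.002,0,0,0,0,0],[0.007,-0.002,0,0,0,0,0],[0.007,-0.002,0,0,0,0,0],[0.007,-0.002,0,0,0,0,0],[0.007,-0.002,0,0,0,0,0],[0.007,-0.002,0,0,0,0,0]]' 25
python3 - <<'E'
from h import *
s=capture("scene")
cv2.imwrite("pics/lid2.png",cv2.resize(s["image"][170:240,290:400,::-1],None,fx=6,fy=6,interpolation=cv2.INTER_CUBIC))
E
```

```text
time: 12.33
tcp_pos: [0.5539, 0.2111, 0.281]
ee_rot: [0.0, 0.798, 0.602, -0.002]
ft_force: [-3.1, -8.5, -3.1]
grip_width: 0.128
finger_force: 24.9
```

View pics/lid2.png

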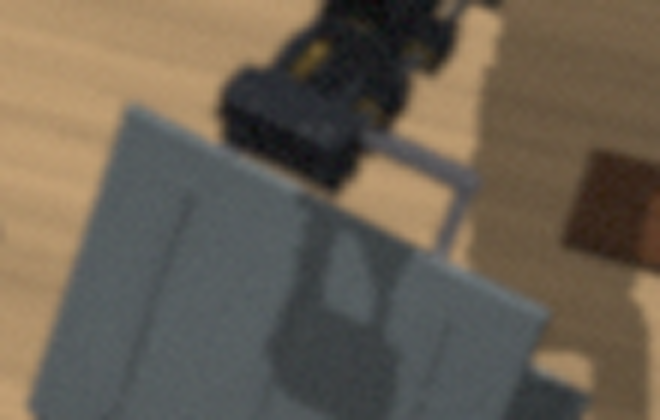

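The lid's corners are at (311.7,188) and (380.8,223), which matches 60 to 61°. The bar is held in the fingers and the forces are low, so I'm handing in.

```bash
python3 -c "
from rig import *
print(hand_in())"
```

```text
the job is handed in; nothing more can be done
None
```

I turned the isolator to its off stop with the lid still shut, then lifted the lid and handed in with the gripper holding it steady at about 60° (estimated from the camera). The hand-in returned no verdict.

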